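Seat the tripod plate in its cone, groove and flat

TASK

Pick up the three-footed steel plate by its grip bar and set it on the steel base so that its three ball feet come home in the conical hole, the vee groove and the flat pad: lower it gently with the groove foot in the groove, let go, and nudge it along the groove until the cone foot drops into its hole and the plate stands level by itself. Then bed it with one light press of the closed fingers straight down on top of the grip bar, about 12 N and not over 20 N, held for half a second, and leave it standing free. Never bang or force the plate against the base, and leave the tin, loupe, wheel and oil bottle alone.

Things in the scene. Friction and masses are not known exactly. Their poses are not given: they have to be found in the camera images.
- base: Fixed dark steel bed plate 210 x 116 x 14 mm carrying the three seats. Origin on the bench; the bed reaches x -118 to +92, y -54 to +62 mm; z up. Plate home: ball centres 30 mm above the bench, plate's frame parallel to this one, its origin at x -18 to +18 (as the cone hole lies), y 0, z 22 mm in this frame.
- cone_track (a point): (-50, -30, 24.7) mm in the base's frame: middle of the range of the cone hole. Conical hole, mouth 12 mm across, in the middle of a flat-topped steel block 94 (x) x 30 mm, top at this height, between low rails. The block is clamped anywhere within 18 mm either way along the base's x from here: not measured, must be felt or seen.
- groove_mid (a point): Middle of the vee groove's mouth, (51, -30, 27.4) mm in the base's frame. Straight 90 degree groove along the base's x, 70 mm long, mouth 17 mm wide; its line passes over the cone hole. Home, a ball centre is 2.6 mm above this height.
- pad_mid (a point): Middle of the flat pad's top, (0, 40, 22) mm in the base's frame; pad 74 (x) x 30 mm. With groove and flat feet in place and the cone foot still on top of its block, the cone foot stands 2.7 mm higher than at home.
- stage: Loose T-shaped bright steel plate on three 16 mm steel balls, 0.56 to 0.84 kg, on the bench at first. Origin level with the balls' undersides, z up. Plate z 18 to 26 mm: bar x -65 to 65, y -53 to -7; tongue x -23 to 23, y -7 to 54. Grip bar: 16 mm thick (x), 50 long (y), centred at (0, -12) over the centre of mass, z 26 to 66 mm.
- foot_cone (a point): Centre of the ball foot for the cone, (-50, -30, 8) mm in the plate's frame. Balls slide easily (friction about 0.15): 1 to 3 N pushes the plate along on its feet; with this foot in the hole the push rises past 4 N as it bears on the far side, and it climbs out if pushed on. Left alone in the hole's mouth it centres itself.
- foot_groove (a point): Centre of the ball foot for the groove, at (50, -30, 8) mm in the plate's frame.
- foot_flat (a point): Centre of the ball foot for the flat pad, at (0, 40, 8) mm in the plate's frame, under the end of the tongue.
- grip_top (a point): Middle of the top face of the grip bar, at (0, -12, 66) mm in the plate's frame; press here.
- screw_tin: Bystander: shallow round tin of screws, 70 mm across, 18 mm high, loose on the bench. Origin under its centre.
- loupe: Bystander: black tapered eye loupe, 35 mm across, 32 mm high. Origin under its centre.
- wheel_b: Bystander: small brass clock wheel, 34 mm across, 22 mm high. Origin under its centre.
- oil_bottle: Bystander: small yellow oil bottle, 25 mm across, 62 mm high. Origin under its centre.

How it is judged:
By the outcome, as a careful person would: the job done as asked, in the order asked, and still so for the second after the job is handed in, with the robot touching nothing.
It also fails if it takes over 72 s, if anything falls off the work surface, if the arm or the gripper's body presses on something with over 40 N, if the wrist force passes 120 N, or if a joint passes its speed limit or range.

ROBOT

A 6-joint arm with a two-finger parallel gripper is mounted at the origin on a cart in front of the work surface, level with it; the furniture and walls round the work are solid. World frame = base frame: x ahead of the robot, y to its left, z up, the work surface at z = 0. Lengths are in mm, angles in degrees, forces in N, time in s.
With the tool pointing down it reaches from about 300 to 850 mm from the base axis. Payload 4.2 kg.
Tool frame: the origin (TCP) lies on the centre line of the jaws, within the pads' length; the fingertips stand 14 mm ahead of it and the grasp point (between the pads) lies 5 mm behind it (env.finger_overhang is the z of the fingertips in the tool frame, in mm); z points along the fingers, y is the line along which they close (so a half turn about z gives the same grasp; the last joint's range is limited). The gripper opens to 91 mm and grips with 3 to 60 N. Pads are 32 mm wide; open, the fingers measure 118 mm over their backs; the gripper's body (76 mm by 178 mm) begins 60 mm behind the grasp point.
Start: joints at [73.51, 18.312, 89.639, -0, 72.044, -1.146], TCP at [152.152, 554.519, 227.976] pointing down, gripper open.
Joint ranges: [-177.97, 177.97], [-48.28, 115.42], [12.27, 149.76], [-77.06, 257.06], [2.81, 150.46], [-146.56, 146.56]. Speed limits (degrees/s): [147.25, 147.25, 180, 180, 180, 180].

INTERFACE

Orientations are given as [roll, pitch, yaw] about the fixed x, y, z axes, in that order (R = Rz(yaw) Ry(pitch) Rx(roll)).
In Python, from workcell import sensors, viewer, env gives the robot as it stands. The module is installed in compiled form; this text tells all that it offers.
- The arm moves only by the tool step_arm, never from a script. Its argument "plan" is one flat list of numbers, 6 for each row, row after row: the shift along the tool's x, y, z in cm, then the turn, a rotation vector about the tool's x, y, z in rad. In form: [x, y, z, wx, wy, wz, x, y, z, wx, wy, wz, ...]. A call has 1 to 5 rows; each row shifts and turns the commanded pose from where the row before left it, along the tool's axes as they then stand; what a row does not reach is not made up. A row lasts 1/12 s, in which the tool goes at most 41.7 mm and 7.16 degrees, less where a joint would pass 70% of its speed; a pose out of reach is approached as far as the arm can. A call is refused whole if a number of a shift passes 4.17 or a number of a turn 0.125, either way. A call with a gripper value outside its range is refused whole. "hand" is the finger opening in cm, from 0 to 9.12, set as the call begins (left out, the last holds). The fingers move at their own pace and stop on an object; "newtons" is the grip in N (left out, the last holds). Time passes only in rows, so rows that do not move let the fingers close. It gives the time, the measured TCP pose, the force, the opening and the grip force at its end, in the units of the state.
- sensors.state(): the state, without advancing time (a new reading comes with each control period).
- viewer.grab_frame(name): name is "scene" or "top" or "wrist"; returns a dict with "img" (480x640x3 uint8, red, green, blue), "fx", "fy", "cx", "cy" (pixels), "position" and "attitude" of the camera in the world. Camera axes: x right, y down, z forward; pixel columns grow to the right and rows downward; lengths in mm; the calibration is good to about 2 mm. A picture is of the moment at which its call begins. There is no depth.
- env.job_done(): hands the job in; it is judged then, once.
Trained networks look in a picture, given as the dict that the camera call returned (one of the last four; its "shot" number tells which), for a name from the list of things; names that differ only in an ending like _2 or _b are one class to them, and where a whole thing is asked for, a point or a joint stands for the part that bears it (a point fixed in the world has none). Each returns a list of dicts, best first, with "score" (0 to 1); they miss things now and then, are a little off and sometimes report something else, mostly with a low value. They report only what shows in the picture. A call takes as long as a camera call.
- viewer.boxes_of(name, picture): "location" ([column, row] in pixels, amid what is visible of it).
- viewer.pinpoint(name, picture): "location" ([column, row] in pixels: a listed point, or the origin of a listed thing).
The state is a dict: "time_s": time; "qpos": joint angles; "qvel": joint speeds; "effort": joint torques, N m; "ee_pos": TCP position; "ee_rot": TCP orientation; "force": force on the tool from outside, world axes, zero at the start; "torque": the same for the moment, N m; "gripper_width": finger opening in mm; "gripper_force": force on a finger pad.
Only numpy, scipy, OpenCV 4.12 (cv2) and the standard library are available. Lean on these libraries where they do the work, as an engineer would, in place of code of your own. Each camera call takes 0.05 s, during which the arm holds its last target. There are 200 camera calls.

## Working session

There is one attempt and no reset: what is moved stays moved. The work goes in short steps, Python scripts to look and compute and a tool call to move; the robot and the scene stay as the last step left them, time stands still between calls to the robot, and variables do not carry over. Pictures are saved under pics/ and viewed, at most 10 in all, crops included, and the job is handed in when it is done.

Besides the shell and the picture viewer there is one more tool, called after "Request:" as name(argument=value, ...) on one line, values as JSON. step_arm: Moves the arm, as the interface text tells. Its arguments: {"type":"object","properties":{"plan":{"type":"array","items":{"type":"number"}},"hand":{"type":"number"},"newtons":{"type":"number"}},"required":["plan"]}

```bash
mkdir -p pics; cat > h.py <<'E'
import numpy as np, cv2
from scipy.spatial.transform import Rotation as R
from workcell import sensors, viewer, env
def rot(a):
    a=np.array(a,float)
    return a if a.shape==(3,3) else R.from_euler('xyz',a,degrees=True).as_matrix()
def ray(f,px):
    d=np.array([(px[0]-f['cx'])/f['fx'],(px[1]-f['cy'])/f['fy'],1]); return np.array(f['position'],float),rot(f['attitude'])@d
def at_z(f,px,z):
    p,d=ray(f,px); return p+d*(z-p[2])/d[2]
def proj(f,P):
    c=rot(f['attitude']).T@(np.array(P,float)-np.array(f['position'],float)); return [f['fx']*c[0]/c[2]+f['cx'],f['fy']*c[1]/c[2]+f['cy']]
def save(f,n): cv2.imwrite('pics/'+n,f['img'][:,:,::-1])
E
cat > a.py <<'E'
from h import *
np.set_printoptions(precision=1,suppress=True)
Z=dict(base=0,cone_track=24.7,groove_mid=27.4,pad_mid=22,stage=0,foot_cone=8,foot_groove=8,foot_flat=8,grip_top=66,screw_tin=0,loupe=0,wheel_b=0,oil_bottle=0)
print(sensors.state())
for c in ['top','scene','wrist']:
    f=viewer.grab_frame(c); save(f,c+'0.png'); print(c,f['position'],f['attitude'],f['fx'])
    for n,z in Z.items():
        for r in viewer.pinpoint(n,f)[:1]: print(n,round(r['score'],2),np.array(r['location']),at_z(f,r['location'],z))
E
python3 a.py
```

```text
{'time_s': 0.0, 'qpos': array([73.5, 18.4, 89.7, -0. , 72. , -1.1]), 'qvel': array([ 0. , -0. ,  0.1, -0. ,  0. , -0. ]), 'effort': array([  0. , -41.2, -23.2,   0.1,   0. ,  -0. ]), 'ee_pos': array([152. , 554. , 227.1]), 'ee_rot': array([-179.9,    0. ,  164.7]), 'force': array([-0.2, -0.6,  0.6]), 'torque': array([ 0., -0., -0.]), 'gripper_force': 0.0, 'gripper_width': 91.15887437387948}
top [   0.8  411.6 1667.3] [-160.1    0.3 -120.9] 615.0347904463662
base 0.86 [291.2 267.2] [500.7 207.7   0. ]
cone_track 0.65 [439.9 210.4] [ 420.7 -244.7   24.7]
groove_mid 0.86 [289.6 246.1] [549.1 183.5  27.4]
pad_mid 0.92 [276.8 274.2] [497.1 255.2  22. ]
stage 0.7 [423.7 198.8] [ 482.4 -234.9    0. ]
foot_cone 0.7 [440.4 207.3] [ 432.4 -258.3    8. ]
foot_groove 0.94 [429.1 178.8] [ 525.7 -282.3    8. ]
foot_flat 0.56 [412.  200.2] [ 494.1 -199.8    8. ]
grip_top 0.88 [430.4 188.6] [ 479.8 -243.6   66. ]
screw_tin 0.75 [368.4 259.1] [408.1   6.5   0. ]
wheel_b 0.63 [212.6 287.7] [562.3 427.7   0. ]
oil_bottle 0.62 [199.9 334.7] [461.7 519.6   0. ]
scene [  88.1 -526.7  615.6] [-125.5    0.5  -32.1] 446.06276876405883
base 0.79 [301.2 250.3] [495.  200.5   0. ]
cone_track 0.58 [283.2 252.2] [441.5 186.8  24.7]
groove_mid 0.85 [325.2 237.9] [547.7 179.7  27.4]
pad_mid 0.81 [292.2 229. ] [505.7 260.2  22. ]
stage 0.79 [430.4 388.3] [ 480.7 -238.4    0. ]
foot_cone 0.73 [411.7 409.1] [ 424.8 -254.6    8. ]
foot_groove 0.6 [464.2 394.6] [ 512.3 -279.4    8. ]
foot_flat 0.67 [414.8 368.3] [ 481.5 -199.     8. ]
grip_top 0.58 [440.3 366.9] [ 478.4 -249.1   66. ]
screw_tin 0.72 [308.2 316.1] [398.1   9.    0. ]
loupe 0.77 [384.3 284.9] [579.7   1.5   0. ]
wheel_b 0.58 [277.4 199.6] [558.7 438.2   0. ]
oil_bottle 0.64 [237.5 193.1] [481.1 531.8   0. ]
wrist [ 85.1 573.7 384.9] [165.6  -0.1  74.6] 348.9308695363039
```

View pics/scene0.png

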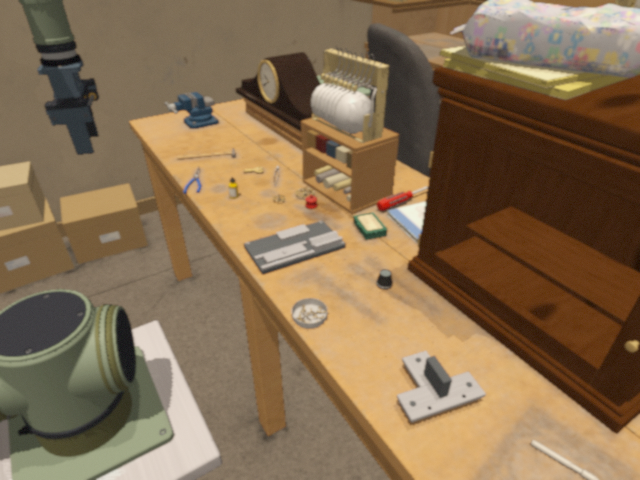

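View pics/wrist0.png

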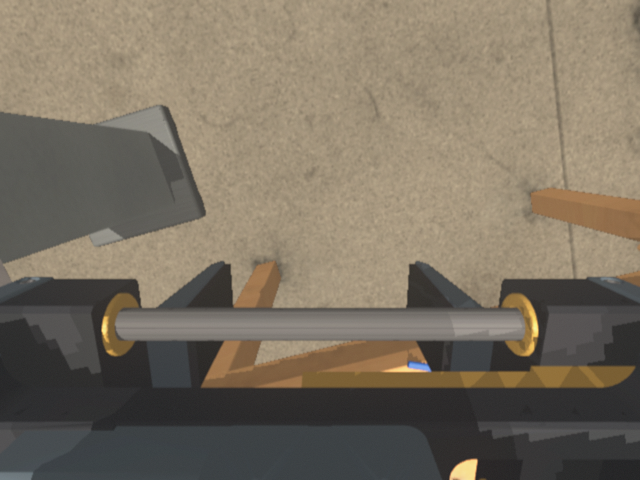

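```bash
cat > mv.py <<'E'
import sys
from h import *
# mv.py x y z yaw n : rows from the present pose to a tool-down pose
def rows(p0,r0,p1,yaw,n):
    R0=rot(r0); R1=rot([180,0,yaw]); w=R.from_matrix(R0.T@R1).as_rotvec()/n
    out=[]; Rc=R0
    for i in range(n):
        d=Rc.T@(np.array(p1)-p0)/n/10
        out.append([round(float(v),2) for v in d]+[round(float(v),3) for v in w]); Rc=Rc@R.from_rotvec(w).as_matrix()
    return out
if __name__=='__main__':
    x,y,z,yaw=map(float,sys.argv[1:5]); s=sensors.state()
    d=np.linalg.norm(np.array([x,y,z])-s['ee_pos']); n=int(sys.argv[5]) if len(sys.argv)>5 else int(np.ceil(d/40))
    rr=rows(s['ee_pos'],s['ee_rot'],[x,y,z],yaw,n)
    for i in range(0,n,5): print(sum(rr[i:i+5],[]))
E
python3 - <<'E'
from h import *
f=viewer.grab_frame('scene')
for p in [(410,265),(615,450),(330,187),(350,207)]: print(p,at_z(f,p,0))
E
python3 mv.py 500 140 230 93 14
```

```text
(410, 265) [670.05374959  23.16725259   0.        ]
(615, 450) [ 629.5769348  -456.39177854    0.        ]
(330, 187) [719.92426933 419.91289637   0.        ]
(350, 207) [703.33962108 297.86529424   0.        ]
[-3.18, -2.2, -0.01, 0.0, -0.0, 0.089, -3.36, -1.91, -0.01, 0.0, -0.0, 0.089, -3.52, -1.6, -0.01, 0.0, -0.0, 0.089, -3.65, -1.28, -0.01, 0.0, -0.0, 0.089, -3.75, -0.95, -0.01, 0.0, -0.0, 0.089]
[-3.82, -0.61, -0.01, 0.0, -0.0, 0.089, -3.86, -0.27, -0.01, 0.0, -0.0, 0.089, -3.86, 0.08, -0.01, 0.0, -0.0, 0.089, -3.84, 0.42, -0.01, 0.0, -0.0, 0.089, -3.79, 0.76, -0.01, 0.0, -0.0, 0.089]
[-3.71, 1.1, -0.01, 0.0, -0.0, 0.089, -3.59, 1.43, -0.01, 0.0, -0.0, 0.089, -3.45, 1.74, -0.01, 0.0, -0.0, 0.089, -3.28, 2.04, -0.01, 0.0, -0.0, 0.089]
```

Request:
step_arm(plan=[-3.2,-2.2,0,0,0,0.089,-3.35,-1.9,0,0,0,0.089,-3.5,-1.6,0,0,0,0.089,-3.65,-1.3,0,0,0,0.089,-3.75,-0.95,0,0,0,0.089])

```text
time_s: 2.57
ee_pos: [277.0, 405.0, 228.1]
ee_rot: [180.0, 0.0, 139.0]
force: [0.9, 0.3, -0.1]
gripper_width: 91.3
gripper_force: 0.0
```

Request:
step_arm(plan=[-3.8,-0.6,0,0,0,0.089,-3.85,-0.3,0,0,0,0.089,-3.85,0.1,0,0,0,0.089,-3.85,0.4,0,0,0,0.089,-3.8,0.75,0,0,0,0.089])

```text
time_s: 2.98
ee_pos: [401.3, 256.9, 228.3]
ee_rot: [180.0, -0.0, 113.4]
force: [0.0, 0.9, -0.7]
gripper_width: 91.3
gripper_force: 0.0
```

Request:
step_arm(plan=[-3.7,1.1,0,0,0,0.089,-3.6,1.4,0,0,0,0.089,-3.45,1.75,0,0,0,0.089,-3.3,2.0,0,0,0,0.089,0,0,0,0,0,0])

```text
time_s: 3.4
ee_pos: [503.7, 135.5, 227.9]
ee_rot: [179.8, 0.1, 92.8]
force: [0.3, 0.2, 0.2]
gripper_width: 91.4
gripper_force: 0.0
```

```bash
cat > b.py <<'E'
import sys
from h import *
np.set_printoptions(precision=1,suppress=True)
Z=dict(base=0,cone_track=24.7,groove_mid=27.4,pad_mid=22,stage=0,foot_cone=8,foot_groove=8,foot_flat=8,grip_top=66)
s=sensors.state(); print(s['ee_pos'],s['ee_rot'],s['force'])
f=viewer.grab_frame('wrist'); save(f,sys.argv[1]+'.png'); print(f['position'],f['attitude'])
for n,z in Z.items():
    for r in viewer.pinpoint(n,f)[:1]: print(n,round(r['score'],2),np.array(r['location']),at_z(f,r['location'],z))
E
python3 b.py w1
```

```text
[503.7 135.5 227.9] [179.8   0.1  92.8] [0.3 0.2 0.2]
[500.1 206.3 384.7] [165.5  -0.2   2.8]
base 0.68 [317.4 150.7] [498.9 209.6   0. ]
groove_mid 0.69 [365.8 184.3] [549.5 178.9  27.4]
pad_mid 0.9 [321.6 102.6] [500.9 254.7  22. ]
foot_cone 0.19 [323. 102.] [502.3 257.2   8. ]
grip_top 0.34 [365.  183.3] [543.3 182.7  66. ]
```

View pics/w1.png

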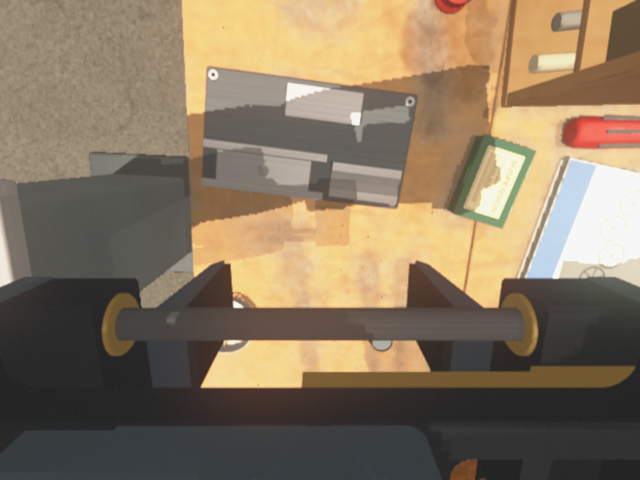

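```bash
cat > fit.py <<'E'
from h import *
from scipy.optimize import least_squares
f=viewer.grab_frame('wrist')
import pickle; pickle.dump({k:f[k] for k in ('img','fx','fy','cx','cy','position','attitude')},open('w1.pkl','wb'))
c=f['img'][55:220,195:425,::-1]; cv2.imwrite('pics/w1c.png',cv2.resize(c,None,fx=3.4,fy=3.4,interpolation=cv2.INTER_CUBIC))
px=[(207,67),(418,94),(397,207),(203,184)]; m=[(-118,62,14),(92,62,14),(92,-54,14),(-118,-54,14)]
def B(v,P): return np.array([v[0],v[1],0])+R.from_euler('z',v[2],degrees=True).apply(P)
r=least_squares(lambda v:np.ravel([np.subtract(proj(f,B(v,P)),q) for P,q in zip(m,px)]),[500,207,0]); print(r.x,r.fun.round(1))
print('cone?',R.from_euler('z',-r.x[2],degrees=True).apply(at_z(f,(263,170),24.7)-np.array([r.x[0],r.x[1],0])))
E
python3 fit.py
```

```text
[494.55409723 219.9121391   -3.45153556] [-1.1 -1.5  1.  -1.   1.5  1.9 -1.3  1.4]
cone? [-53.55293181 -29.88532444  24.7       ]
```

View pics/w1c.png

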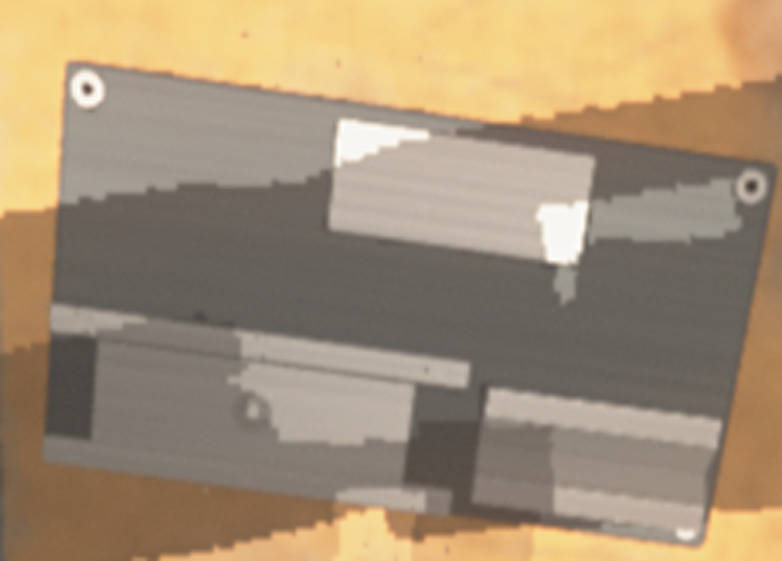

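```bash
cat > fit2.py <<'E'
from h import *
import pickle
from scipy.optimize import least_squares
f=pickle.load(open('w1.pkl','rb')); print(f['position'],f['attitude'],sensors.state()['ee_pos'])
cr=[(70,63),(776,165),(706,545),(45,460),(338,118),(595,155),(582,265),(328,230)]
px=[(195+(a+.5)/3.4-.5,55+(b+.5)/3.4-.5) for a,b in cr]
m=[(-118,62,14),(92,62,14),(92,-54,14),(-118,-54,14),(-37,55,22),(37,55,22),(37,25,22),(-37,25,22)]
def B(v,P): return np.array([v[0],v[1],0])+R.from_euler('z',v[2],degrees=True).apply(P)
r=least_squares(lambda v:np.ravel([np.subtract(proj(f,B(v,P)),q) for P,q in zip(m,px)]),[500,207,0],loss='soft_l1'); print(r.x,(r.fun).round(1))
inv=lambda q,z:R.from_euler('z',-r.x[2],degrees=True).apply(at_z(f,q,z)-np.array([r.x[0],r.x[1],0]))
c=lambda a,b:(195+(a+.5)/3.4-.5,55+(b+.5)/3.4-.5)
for q in [(252,411),(97,338),(415,385),(93,440),(405,487)]: print('blk',inv(c(*q),24.7))
for q in [(485,387),(722,420),(472,505)]: print('grv',inv(c(*q),27.4))
E
python3 fit2.py
```

```text
[495.3575877  211.31535111 385.05241677] [ 1.65655997e+02 -1.76171286e-02  3.34731814e+00] [499.27860378 140.8030187  228.08279115]
[500.73036293 213.2505031   -4.12432275] [-2.  -1.3  1.9 -1.3  0.5  1.3 -0.7  0.8  0.4  0.4  0.5  0.2 -0.7 -0.1
 -0.1  0. ]
blk [-53.54161258 -29.02654337  24.7       ]
blk [-100.72236618  -13.93719277   24.7       ]
blk [ -6.27377781 -15.17709567  24.7       ]
blk [-100.06793764  -43.75776668   24.7       ]
blk [ -5.40855613 -45.55517678  24.7       ]
grv [ 14.26941884 -12.96906499  27.4       ]
grv [ 85.38719103 -13.30370774  27.4       ]
grv [ 15.34488042 -47.98509219  27.4       ]
```

```bash
python3 mv.py 465 -300 230 75 13
```

```text
[-3.37, -0.46, -0.02, 0.0, -0.0, 0.025, -3.38, -0.38, -0.02, 0.0, -0.0, 0.025, -3.39, -0.29, -0.02, 0.0, -0.0, 0.025, -3.39, -0.21, -0.02, 0.0, -0.0, 0.025, -3.4, -0.13, -0.02, 0.0, -0.0, 0.025]
[-3.4, -0.04, -0.02, 0.0, -0.0, 0.025, -3.4, 0.04, -0.02, 0.0, -0.0, 0.025, -3.4, 0.12, -0.01, 0.0, -0.0, 0.025, -3.39, 0.21, -0.01, 0.0, -0.0, 0.025, -3.39, 0.29, -0.01, 0.0, -0.0, 0.025]
[-3.38, 0.37, -0.01, 0.0, -0.0, 0.025, -3.37, 0.46, -0.01, 0.0, -0.0, 0.025, -3.36, 0.54, -0.01, 0.0, -0.0, 0.025]
```

Request:
step_arm(plan=[-3.4,-0.45,0,0,0,0.025,-3.4,-0.4,0,0,0,0.025,-3.4,-0.3,0,0,0,0.025,-3.4,-0.2,0,0,0,0.025,-3.4,-0.15,0,0,0,0.025])

```text
time_s: 4.37
ee_pos: [485.5, -31.1, 228.1]
ee_rot: [180.0, -0.0, 86.1]
force: [0.7, 0.4, -0.1]
gripper_width: 91.1
gripper_force: 0.0
```

Request:
step_arm(plan=[-3.4,-0.05,0,0,0,0.025,-3.4,0.05,0,0,0,0.025,-3.4,0.1,0,0,0,0.025,-3.4,0.2,0,0,0,0.025,-3.4,0.3,0,0,0,0.025])

```text
time_s: 4.78
ee_pos: [471.4, -201.0, 228.1]
ee_rot: [180.0, -0.0, 78.9]
force: [0.8, -0.2, 0.5]
gripper_width: 91.4
gripper_force: 0.0
```

Request:
step_arm(plan=[-3.4,0.35,0,0,0,0.025,-3.4,0.45,0,0,0,0.025,-3.4,0.55,0,0,0,0.025,0,0,0,0,0,0,0,0,0,0,0,0])

```text
time_s: 5.2
ee_pos: [462.6, -303.2, 227.6]
ee_rot: [-180.0, -0.0, 74.5]
force: [0.3, 0.4, 0.0]
gripper_width: 91.2
gripper_force: 0.0
```

Request:
step_arm(plan=[0,0,0,0,0,0,0,0,0,0,0,0])

```text
time_s: 5.37
ee_pos: [463.0, -300.9, 227.9]
ee_rot: [-180.0, -0.0, 74.7]
force: [-0.7, -0.1, 1.0]
gripper_width: 91.3
gripper_force: 0.0
```

```bash
python3 b.py w2
```

```text
[ 463.  -300.9  227.9] [-180.    -0.    74.7] [-0.7 -0.1  1. ]
[ 481.7 -233.   384.9] [165.7   0.  -15.3]
stage 0.64 [321.1 157.9] [ 482.4 -236.1    0. ]
foot_cone 0.95 [274.8 190.2] [ 425.7 -255.4    8. ]
foot_groove 0.92 [364.7 185.9] [ 519.7 -276.4    8. ]
foot_flat 0.66 [317.  120.4] [ 488.1 -199.     8. ]
grip_top 0.69 [319.9 172.3] [ 478.  -247.4   66. ]
```

View pics/w2.png

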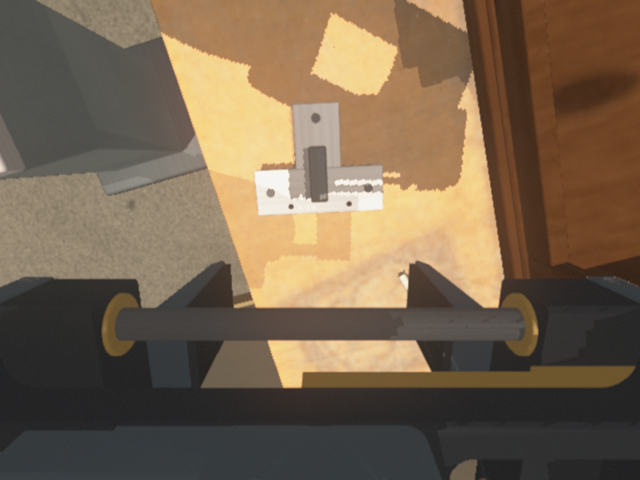

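```bash
cat > fit3.py <<'E'
from h import *
from scipy.optimize import least_squares
f=viewer.grab_frame('wrist')
px=[(256,172),(383,166),(382,209),(258,215),(293,104),(339,103),(274.8,190.2),(364.7,185.9),(317,120.4),(319.9,172.3)]
m=[(-65,-7,26),(65,-7,26),(65,-53,26),(-65,-53,26),(-23,54,26),(23,54,26),(-50,-30,8),(50,-30,8),(0,40,8),(0,-12,66)]
def B(v,P): return np.array([v[0],v[1],0])+R.from_euler('z',v[2],degrees=True).apply(P)
r=least_squares(lambda v:np.ravel([np.subtract(proj(f,B(v,P)),q) for P,q in zip(m,px)]),[482,-236,-13],loss='soft_l1'); print(r.x,r.fun.round(1))
g=B(r.x,(0,-12,66)); print('grip',g)
import mv; s=sensors.state(); yaw=r.x[2]+90
for z0,z,n,p in [(0,110,5,None),(110,50,4,None)]:
    rr=mv.rows(s['ee_pos'] if z0==0 else np.array([g[0],g[1],z0]), s['ee_rot'] if z0==0 else [180,0,yaw],[g[0],g[1],z],yaw,n); print(sum(rr,[]))
E
python3 fit3.py
```

```text
[ 479.33628272 -238.87545142  -12.96738986] [-1.7 -1.7  0.6 -1.2  1.4  1.3  0.2  0.5 -0.7 -0.2  1.1 -1.3 -1.6  0.7
  1.8  1.  -0.1 -0.5 -0.9  2.5]
grip [ 476.6435253  -250.56942668   66.        ]
[1.07, -0.01, 2.36, 0.0, -0.0, -0.008, 1.07, 0.0, 2.36, 0.0, -0.0, -0.008, 1.07, 0.01, 2.36, 0.0, -0.0, -0.008, 1.07, 0.02, 2.36, 0.0, -0.0, -0.008, 1.07, 0.03, 2.36, 0.0, -0.0, -0.008]
[0.0, -0.0, 1.5, 0.0, 0.0, 0.0, 0.0, -0.0, 1.5, 0.0, 0.0, 0.0, 0.0, -0.0, 1.5, 0.0, 0.0, 0.0, 0.0, -0.0, 1.5, 0.0, 0.0, 0.0]
```

Request:
step_arm(plan=[1.07,0,2.36,0,0,-0.008,1.07,0,2.36,0,0,-0.008,1.07,0,2.36,0,0,-0.008,1.07,0,2.36,0,0,-0.008,1.07,0.04,2.36,0,0,-0.008])

```text
time_s: 6.33
ee_pos: [476.7, -250.1, 109.0]
ee_rot: [180.0, 0.0, 76.9]
force: [0.8, 0.1, 0.2]
gripper_width: 91.0
gripper_force: 0.0
```

Request:
step_arm(plan=[0,0,1.5,0,0,0,0,0,1.5,0,0,0,0,0,1.5,0,0,0,0,0,1.5,0,0,0,0,0,0,0,0,0])

```text
time_s: 6.75
ee_pos: [474.9, -249.6, 47.3]
ee_rot: [-179.7, -0.1, 76.9]
force: [-0.3, -0.4, 0.5]
gripper_width: 91.3
gripper_force: 0.0
```

Request:
step_arm(plan=[0,0,0,0,0,0,0,0,0,0,0,0,0,0,0,0,0,0,0,0,0,0,0,0,0,0,0,0,0,0], hand=4, newtons=40)

```text
time_s: 7.17
ee_pos: [477.0, -250.7, 50.7]
ee_rot: [179.9, 0.0, 76.9]
force: [0.3, 0.2, 0.6]
gripper_width: 60.5
gripper_force: 0.0
```

```bash
python3 b.py w3
```

```text
[ 477.  -250.7   50.7] [179.9   0.   76.9] [0.3 0.2 0.6]
[ 492.9 -181.9  207.6] [165.6  -0.1 -13.1]
stage 0.84 [314.3 246.6] [ 477.7 -234.6    0. ]
foot_flat 0.73 [317.5 186.3] [ 488.2 -198.6    8. ]
grip_top 0.89 [318.1 315.1] [ 477.  -248.7   66. ]
```

View pics/w3.png

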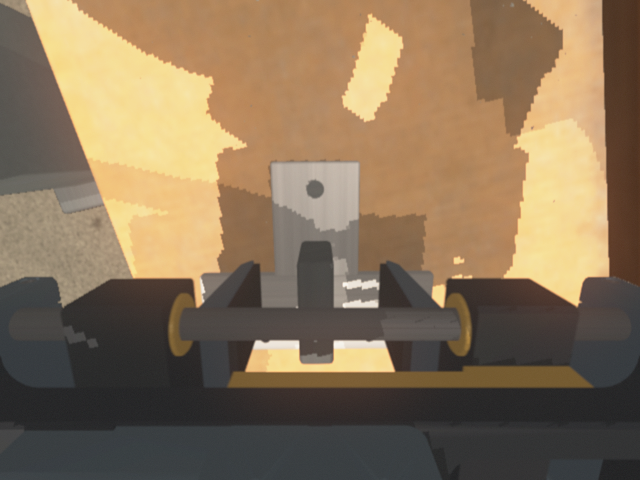

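Request:
step_arm(plan=[0,0,0,0,0,0,0,0,0,0,0,0,0,0,0,0,0,0,0,0,0,0,0,0,0,0,0,0,0,0], hand=1, newtons=40)

```text
time_s: 8.08
ee_pos: [476.3, -250.3, 49.9]
ee_rot: [-180.0, -0.0, 76.9]
force: [-0.9, 0.8, 0.5]
gripper_width: 15.6
gripper_force: 40.0
```

Request:
step_arm(plan=[0,0,0,0,0,0,0,0,0,0,0,0,0,0,0,0,0,0,0,0,0,0,0,0,0,0,0,0,0,0])

```text
time_s: 8.5
ee_pos: [476.3, -250.3, 49.8]
ee_rot: [-180.0, -0.0, 76.9]
force: [-1.6, 0.6, 0.8]
gripper_width: 16.0
gripper_force: 40.0
```

```bash
python3 b.py w4; python3 -c "
from h import *
s=sensors.state();print(s['gripper_width'],s['gripper_force'])"
```

```text
[ 476.3 -250.3   49.8] [-180.    -0.    76.9] [-1.6  0.6  0.8]
[ 492.5 -181.7  206.8] [165.7   0.1 -13.1]
groove_mid 0.51 [320.2 316.5] [ 472.9 -267.1   27.4]
stage 0.59 [318.9 248.2] [ 479.4 -235.5    0. ]
foot_flat 0.68 [321.2 186.1] [ 489.4 -198.4    8. ]
grip_top 0.62 [321.  315.1] [ 477.6 -248.2   66. ]
15.810995627769726 39.99754786491394
```

```bash
python3 - <<'E'
import mv
from h import *
for r in [mv.rows(np.array([476.3,-250.3,150]),[180,0,76.9],[506.2,199.4,150],85.9,20)]:
    for i in range(0,20,5): print(sum(r[i:i+5],[]))
E
```

```text
[2.22, -0.36, -0.0, -0.0, 0.0, -0.008, 2.23, -0.35, -0.0, -0.0, 0.0, -0.008, 2.23, -0.33, -0.0, -0.0, 0.0, -0.008, 2.23, -0.31, -0.0, -0.0, 0.0, -0.008, 2.23, -0.29, -0.0, -0.0, 0.0, -0.008]
[2.24, -0.28, -0.0, -0.0, 0.0, -0.008, 2.24, -0.26, -0.0, -0.0, 0.0, -0.008, 2.24, -0.24, -0.0, -0.0, 0.0, -0.008, 2.24, -0.22, -0.0, -0.0, 0.0, -0.008, 2.24, -0.21, -0.0, -0.0, 0.0, -0.008]
[2.25, -0.19, -0.0, -0.0, 0.0, -0.008, 2.25, -0.17, -0.0, -0.0, 0.0, -0.008, 2.25, -0.15, -0.0, -0.0, 0.0, -0.008, 2.25, -0.14, -0.0, -0.0, 0.0, -0.008, 2.25, -0.12, -0.0, -0.0, 0.0, -0.008]
[2.25, -0.1, -0.0, -0.0, 0.0, -0.008, 2.25, -0.08, -0.0, -0.0, 0.0, -0.008, 2.25, -0.06, -0.0, -0.0, 0.0, -0.008, 2.25, -0.05, -0.0, -0.0, 0.0, -0.008, 2.25, -0.03, -0.0, -0.0, 0.0, -0.008]
```

Request:
step_arm(plan=[0,0,-0.5,0,0,0,0,0,-1,0,0,0,0,0,-1,0,0,0,0,0,-1,0,0,0,0,0,-1,0,0,0])

```text
time_s: 9.42
ee_pos: [477.0, -250.6, 96.1]
ee_rot: [179.9, 0.0, 76.9]
force: [-0.4, -0.9, -7.2]
gripper_width: 15.9
gripper_force: 40.0
```

Request:
step_arm(plan=[0,0,-1.2,0,0,0,0,0,-1.5,0,0,0,0,0,-1.5,0,0,0,0,0,-0.8,0,0,0,0,0,-0.5,0,0,0])

```text
time_s: 9.83
ee_pos: [477.3, -250.8, 151.8]
ee_rot: [179.8, 0.0, 76.9]
force: [1.1, -0.0, -6.3]
gripper_width: 15.9
gripper_force: 40.0
```

Request:
step_arm(plan=[1.2,-0.2,0,0,0,-0.008,2.2,-0.35,0,0,0,-0.008,2.2,-0.35,0,0,0,-0.008,2.2,-0.3,0,0,0,-0.008,2.2,-0.3,0,0,0,-0.008])

```text
time_s: 10.25
ee_pos: [482.0, -147.7, 149.1]
ee_rot: [-179.9, -0.1, 79.2]
force: [0.7, 0.3, -6.8]
gripper_width: 15.5
gripper_force: 40.0
```

Request:
step_arm(plan=[2.25,-0.3,0,0,0,-0.008,2.25,-0.25,0,0,0,-0.008,2.25,-0.25,0,0,0,-0.008,2.25,-0.2,0,0,0,-0.008,2.25,-0.2,0,0,0,-0.008])

```text
time_s: 10.67
ee_pos: [489.2, -34.8, 149.2]
ee_rot: [-179.9, -0.0, 81.6]
force: [0.8, -0.9, -6.5]
gripper_width: 15.9
gripper_force: 40.0
```

Request:
step_arm(plan=[2.25,-0.2,0,0,0,-0.008,2.25,-0.2,0,0,0,-0.008,2.25,-0.15,0,0,0,-0.008,2.25,-0.15,0,0,0,-0.008,2.25,-0.1,0,0,0,-0.008])

```text
time_s: 11.08
ee_pos: [495.9, 77.6, 149.2]
ee_rot: [-179.9, 0.0, 83.9]
force: [0.2, -0.7, -7.0]
gripper_width: 15.7
gripper_force: 40.0
```

Request:
step_arm(plan=[2.25,-0.1,0,0,0,-0.008,2.25,-0.1,0,0,0,-0.008,2.25,-0.05,0,0,0,-0.008,2.25,-0.05,0,0,0,-0.008,2.2,0,0,0,0,-0.005])

```text
time_s: 11.5
ee_pos: [503.1, 189.3, 149.1]
ee_rot: [-179.9, 0.0, 86.0]
force: [1.0, -0.6, -6.9]
gripper_width: 15.8
gripper_force: 40.0
```

Request:
step_arm(plan=[1,0,0,0,0,0,0,0,0,0,0,0,0,0,0,0,0,0,0,0,0,0,0,0])

```text
time_s: 11.83
ee_pos: [504.4, 196.9, 149.4]
ee_rot: [-179.9, 0.1, 85.9]
force: [0.7, 0.0, -7.0]
gripper_width: 15.6
gripper_force: 40.0
```

```bash
python3 b.py w5; python3 mv.py 506.2 199.4 105 85.9 5
```

```text
[504.4 196.9 149.4] [-179.9    0.1   85.9] [ 0.7  0.  -7. ]
[509.9 267.4 306.3] [165.6   0.1  -4.1]
base 0.31 [372.7 261.1] [551.4 169.4   0. ]
groove_mid 0.85 [371.5 259.6] [546.8 179.6  27.4]
pad_mid 0.73 [312.5 170.1] [503.1 255.8  22. ]
foot_groove 0.46 [312.7 170.4] [502.9 254.9   8. ]
foot_flat 0.79 [320.8 182.1] [509.  244.8   8. ]
grip_top 0.88 [319.3 314.2] [501.2 151.7  66. ]
[0.04, 0.02, 0.9, 0.0, -0.0, 0.0, 0.04, 0.02, 0.9, 0.0, -0.0, 0.0, 0.04, 0.02, 0.9, 0.0, -0.0, 0.0, 0.04, 0.02, 0.9, 0.0, -0.0, 0.0, 0.04, 0.02, 0.9, 0.0, -0.0, 0.0]
```

View pics/w5.png

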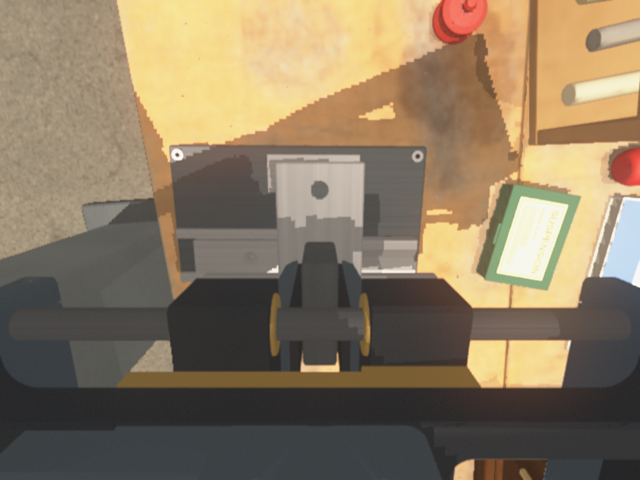

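```bash
python3 - <<'E'
from h import *
np.set_printoptions(precision=1,suppress=True)
f=viewer.grab_frame('wrist'); s=sensors.state(); print(s['ee_pos'],f['position'])
Ri=R.from_euler('z',4.1,degrees=True)
def L(px,z): return Ri.apply(at_z(f,px,z)-np.array([500.7,213.3,0]))
print('bed TL,TR want -118,62 / 92,62',L((174,147),14),L((426,147),14))
print('pad TL TR want +-37,55',L((267,155),22),L((360,155),22))
print('hole',L((252,257),24.7), 'screws',L((177,155),14),L((418,156),14))
dz=s['ee_pos'][2]-49.8
a,b=L((276,161),26+dz),L((364,161),26+dz); print('tongue',a,b); print('TCP',Ri.apply(s['ee_pos']-np.array([500.7,213.3,0])))
c=f['img'][140:290,165:435,::-1]; cv2.imwrite('pics/w5c.png',cv2.resize(c,None,fx=2.9,fy=2.9,interpolation=cv2.INTER_CUBIC))
E
```

```text
[505.2 197.6 150. ] [510.5 267.9 306.9]
bed TL,TR want -118,62 / 92,62 [-111.8   61.4   14. ] [92.  61.3 14. ]
pad TL TR want +-37,55 [-35.7  55.1  22. ] [37.9 55.1 22. ]
hole [-51.  -28.2  24.7] screws [-110.    55.1   14. ] [86.  54.3 14. ]
tongue [-16.1  52.2 126.2] [ 28.3  52.2 126.2]
TCP [  5.6 -15.3 150. ]
```

View pics/w5c.png

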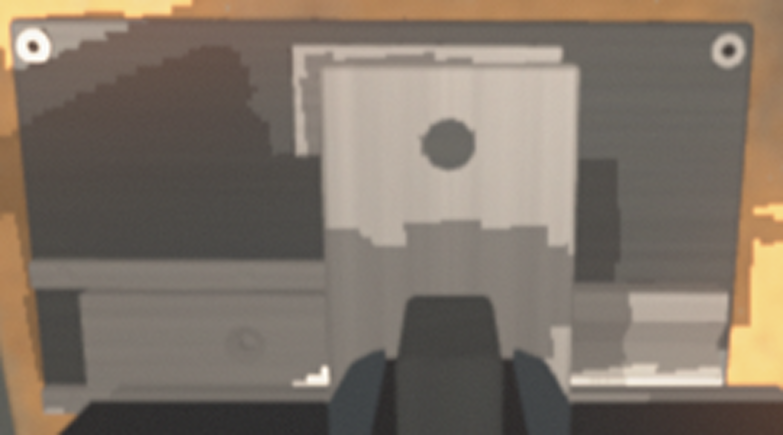

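Request:
step_arm(plan=[0.1,0.1,1,0,0,0,0.14,0,1.5,0,0,0,0,0,1.5,0,0,0,0,0,1.5,0,0,0,0,0,0.8,0,0,0])

```text
time_s: 12.8
ee_pos: [505.2, 199.7, 84.6]
ee_rot: [-179.8, 0.1, 85.9]
force: [-0.6, -0.0, -7.2]
gripper_width: 15.7
gripper_force: 40.0
```

Request:
step_arm(plan=[0,0,0.4,0.009,-0.006,0,0,0,0,0.009,-0.006,0,0,0,0,0.009,-0.007,0,0,0,0,0,0,0,0,0,0,0,0,0])

```text
time_s: 13.22
ee_pos: [507.3, 200.5, 83.7]
ee_rot: [-178.6, 1.0, 85.9]
force: [0.8, 0.3, -6.5]
gripper_width: 16.0
gripper_force: 40.0
```

Request:
step_arm(plan=[0,0,0,0,0,0,0,0,0,0,0,0])

```text
time_s: 13.38
ee_pos: [506.5, 200.1, 83.4]
ee_rot: [-178.5, 1.1, 85.9]
force: [-0.2, 0.8, -6.9]
gripper_width: 15.7
gripper_force: 40.0
```

Request:
step_arm(plan=[0,0,0.2,0,0,0,0,0,0.2,0,0,0,0,0,0.2,0,0,0,0,0,0.1,0,0,0,0,0,0,0,0,0])

```text
time_s: 13.8
ee_pos: [505.8, 199.8, 75.5]
ee_rot: [-178.4, 1.1, 85.9]
force: [-0.8, 0.6, -6.7]
gripper_width: 15.6
gripper_force: 40.0
```

Request:
step_arm(plan=[0,0,0.05,0,0,0,0,0,0.05,0,0,0,0,0,0.05,0,0,0,0,0,0,0,0,0])

```text
time_s: 14.13
ee_pos: [506.1, 199.9, 74.4]
ee_rot: [-178.5, 1.1, 85.9]
force: [-0.1, 0.3, -7.2]
gripper_width: 15.7
gripper_force: 40.0
```

Request:
step_arm(plan=[0,0,0.05,0,0,0,0,0,0.05,0,0,0,0,0,0,0,0,0])

```text
time_s: 14.38
ee_pos: [506.0, 199.9, 73.4]
ee_rot: [-178.4, 1.1, 85.9]
force: [-0.7, -0.5, -6.8]
gripper_width: 15.9
gripper_force: 40.0
```

Request:
step_arm(plan=[0,0,0.03,0,0,0,0,0,0.02,0,0,0,0,0,0,0,0,0])

```text
time_s: 14.63
ee_pos: [506.1, 199.9, 73.0]
ee_rot: [-178.5, 1.1, 85.9]
force: [1.2, -0.6, -5.9]
gripper_width: 15.6
gripper_force: 40.0
```

Request:
step_arm(plan=[0,0,0.03,0,0,0,0,0,0,0,0,0])

```text
time_s: 14.8
ee_pos: [506.1, 199.9, 73.0]
ee_rot: [-178.5, 1.1, 85.9]
force: [0.3, 0.4, -4.4]
gripper_width: 15.7
gripper_force: 40.0
```

Request:
step_arm(plan=[0,0,0.03,0,0,0,0,0,0,0,0,0])

```text
time_s: 14.97
ee_pos: [506.1, 199.9, 72.9]
ee_rot: [-178.5, 1.1, 85.9]
force: [-0.4, -0.4, -0.1]
gripper_width: 15.9
gripper_force: 40.0
```

Request:
step_arm(plan=[0,0,0.03,0,0,0,0,0,0,0,0,0])

```text
time_s: 15.13
ee_pos: [506.2, 199.9, 72.8]
ee_rot: [-178.5, 1.1, 85.9]
force: [-2.3, -0.8, 3.6]
gripper_width: 16.1
gripper_force: 40.0
```

Request:
step_arm(plan=[0,0,-0.03,0,0,0,0,0,0,0,0,0])

```text
time_s: 15.3
ee_pos: [506.1, 199.9, 72.8]
ee_rot: [-178.5, 1.1, 85.9]
force: [-2.5, -0.8, 4.1]
gripper_width: 15.8
gripper_force: 40.0
```

Request:
step_arm(plan=[0,0,0,0,0,0,0,0,0,0,0,0,0,0,0,0,0,0], newtons=5)

```text
time_s: 15.55
ee_pos: [506.3, 199.9, 72.7]
ee_rot: [-178.5, 1.1, 85.9]
force: [-2.3, -1.4, 4.9]
gripper_width: 16.1
gripper_force: 5.0
```

Request:
step_arm(plan=[0,0,0,0,0,0,0,0,0,0,0,0,0,0,0,0,0,0,0,0,0,0,0,0,0,0,0,0,0,0], hand=3)

```text
time_s: 15.97
ee_pos: [506.1, 199.9, 72.2]
ee_rot: [-178.5, 1.1, 85.9]
force: [0.2, 0.6, -0.8]
gripper_width: 29.8
gripper_force: 0.0
```

```bash
python3 b.py w6
```

```text
[506.1 199.9  72.2] [-178.5    1.1   85.9] [ 0.2  0.6 -0.8]
[515.8 272.9 227.7] [164.6   1.5  -4.1]
stage 0.87 [319.3 249.8] [504.8 206.7   0. ]
foot_flat 0.73 [319.8 184.1] [508.6 251.6   8. ]
grip_top 0.88 [320.8 317.8] [506.2 189.8  66. ]
```

View pics/w6.png

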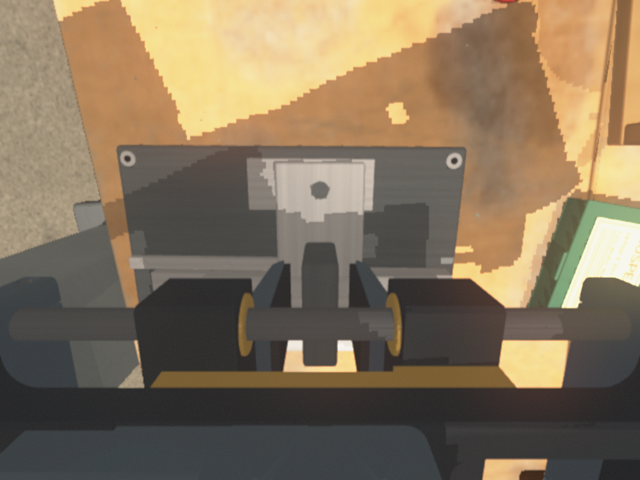

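Request:
step_arm(plan=[0,-0.1,0,-0.013,0.009,0,0,-0.1,0,-0.014,0.01,0,0,-0.1,0,0,0,0,0,-0.1,0,0,0,0,0,-0.05,0,0,0,0])

```text
time_s: 16.88
ee_pos: [501.3, 200.1, 72.5]
ee_rot: [180.0, -0.0, 85.9]
force: [0.3, -0.7, 0.0]
gripper_width: 30.1
gripper_force: 0.0
```

Request:
step_arm(plan=[0,-0.05,0,0,0,0,0,-0.05,0,0,0,0,0,-0.05,0,0,0,0,0,0,0,0,0,0])

```text
time_s: 17.22
ee_pos: [500.0, 200.4, 72.4]
ee_rot: [-180.0, -0.0, 85.9]
force: [0.5, 0.4, -0.3]
gripper_width: 30.0
gripper_force: 0.0
```

Request:
step_arm(plan=[0,-0.05,0,0,0,0,0,-0.05,0,0,0,0])

```text
time_s: 17.38
ee_pos: [499.5, 200.4, 72.4]
ee_rot: [179.9, -0.0, 85.9]
force: [1.6, -1.0, -1.0]
gripper_width: 30.0
gripper_force: 0.9
```

Request:
step_arm(plan=[0,-0.05,0,0,0,0,0,-0.05,0,0,0,0])

```text
time_s: 17.55
ee_pos: [498.6, 200.5, 72.5]
ee_rot: [179.9, -0.0, 85.9]
force: [2.0, -0.1, -1.2]
gripper_width: 30.2
gripper_force: 0.9
```

Request:
step_arm(plan=[0,-0.05,0,0,0,0,0,-0.05,0,0,0,0])

```text
time_s: 17.72
ee_pos: [497.3, 200.6, 72.4]
ee_rot: [180.0, -0.0, 85.9]
force: [1.9, -0.2, -0.9]
gripper_width: 30.1
gripper_force: 0.9
```

Request:
step_arm(plan=[0,-0.05,0,0,0,0,0,-0.05,0,0,0,0])

```text
time_s: 17.88
ee_pos: [496.0, 200.6, 72.4]
ee_rot: [180.0, -0.0, 85.9]
force: [1.7, 0.2, -0.7]
gripper_width: 29.8
gripper_force: 0.8
```

Request:
step_arm(plan=[0,-0.05,0,0,0,0])

```text
time_s: 17.97
ee_pos: [495.5, 200.6, 72.4]
ee_rot: [-180.0, -0.0, 85.9]
force: [1.9, -0.4, -1.0]
gripper_width: 30.0
gripper_force: 0.7
```

Request:
step_arm(plan=[0,-0.05,0,0,0,0])

```text
time_s: 18.05
ee_pos: [494.9, 200.6, 72.4]
ee_rot: [-180.0, -0.0, 85.9]
force: [0.5, -0.4, -1.1]
gripper_width: 30.1
gripper_force: 0.6
```

Request:
step_arm(plan=[0,-0.05,0,0,0,0])

```text
time_s: 18.13
ee_pos: [494.3, 200.6, 72.4]
ee_rot: [-180.0, 0.0, 85.9]
force: [0.8, -0.3, -0.4]
gripper_width: 29.9
gripper_force: 0.6
```

Request:
step_arm(plan=[0,-0.03,0,0,0,0,0,0,0,0,0,0])

```text
time_s: 18.3
ee_pos: [493.9, 200.7, 72.4]
ee_rot: [-180.0, 0.0, 85.9]
force: [1.0, -0.4, -0.9]
gripper_width: 29.7
gripper_force: 0.3
```

```bash
python3 b.py w7
```

```text
[493.9 200.7  72.4] [-180.     0.    85.9] [ 1.  -0.4 -0.9]
[499.3 271.  229.3] [165.6   0.   -4.1]
pad_mid 0.51 [327.  247.8] [499.8 215.5  22. ]
stage 0.7 [329.5 249.6] [501.5 208.2   0. ]
foot_flat 0.78 [331.5 186. ] [505.3 251.6   8. ]
grip_top 0.59 [336.3 313.6] [502.1 192.3  66. ]
```

Request:
step_arm(plan=[0,-0.05,0,0,0,0])

```text
time_s: 18.88
ee_pos: [493.9, 200.7, 72.4]
ee_rot: [180.0, -0.0, 85.9]
force: [1.7, -0.6, -0.1]
gripper_width: 29.8
gripper_force: 0.5
```

Request:
step_arm(plan=[0,-0.05,0,0,0,0])

```text
time_s: 18.97
ee_pos: [493.5, 200.8, 72.4]
ee_rot: [180.0, -0.0, 85.9]
force: [0.2, -0.6, -0.8]
gripper_width: 30.5
gripper_force: 0.5
```

Request:
step_arm(plan=[0,-0.05,0,0,0,0])

```text
time_s: 19.05
ee_pos: [492.9, 200.8, 72.4]
ee_rot: [180.0, -0.0, 85.9]
force: [0.4, 0.1, -0.4]
gripper_width: 30.1
gripper_force: 0.4
```

Request:
step_arm(plan=[0,0,0,0,0,0,0,0,0,0,0,0])

```text
time_s: 19.22
ee_pos: [492.7, 200.8, 72.4]
ee_rot: [-180.0, -0.0, 85.9]
force: [0.1, 0.3, -0.5]
gripper_width: 29.6
gripper_force: 0.1
```

```bash
python3 b.py w8
```

```text
[492.7 200.8  72.4] [-180.    -0.    85.9] [ 0.1  0.3 -0.5]
[497.9 271.1 229.3] [165.6   0.   -4.1]
cone_track 0.5 [329.8 186.8] [502.6 252.8  24.7]
stage 0.67 [329.2 250.1] [500. 208.   0.]
foot_flat 0.61 [332.1 187.1] [504.4 251.    8. ]
grip_top 0.88 [335.8 315.4] [500.5 191.5  66. ]
```

Request:
step_arm(plan=[0,-0.05,0,0,0,0,0,0,0,0,0,0])

```text
time_s: 19.88
ee_pos: [492.3, 200.8, 72.4]
ee_rot: [180.0, -0.0, 85.9]
force: [-0.5, -0.2, -0.5]
gripper_width: 29.8
gripper_force: 0.1
```

Request:
step_arm(plan=[0,-0.05,0,0,0,0,0,0,0,0,0,0])

```text
time_s: 20.05
ee_pos: [491.7, 200.9, 72.4]
ee_rot: [-180.0, -0.0, 85.9]
force: [0.9, -0.5, 0.6]
gripper_width: 29.8
gripper_force: 0.1
```

```bash
python3 b.py w9
```

```text
[491.7 200.9  72.4] [-180.    -0.    85.9] [ 0.9 -0.5  0.6]
[497.  271.2 229.3] [165.6   0.   -4.1]
pad_mid 0.59 [333.2 187.1] [503.7 252.3  22. ]
stage 0.7 [331.1 247.3] [500.5 209.9   0. ]
foot_flat 0.7 [329.6 186.9] [501.9 251.3   8. ]
grip_top 0.82 [334.4 315. ] [498.9 191.8  66. ]
```

View pics/w9.png

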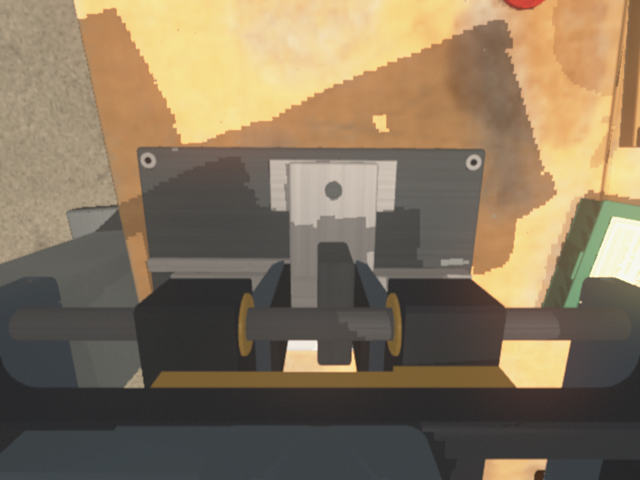

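Request:
step_arm(plan=[0,-0.05,0,0,0,0,0,0,0,0,0,0])

```text
time_s: 20.72
ee_pos: [491.2, 200.9, 72.4]
ee_rot: [180.0, -0.0, 85.9]
force: [0.4, -0.0, -1.5]
gripper_width: 30.2
gripper_force: 0.0
```

Request:
step_arm(plan=[0,-0.05,0,0,0,0,0,0,0,0,0,0])

```text
time_s: 20.88
ee_pos: [490.7, 200.9, 72.4]
ee_rot: [-180.0, -0.0, 85.9]
force: [-0.4, 0.4, -1.4]
gripper_width: 30.3
gripper_force: 0.0
```

Request:
step_arm(plan=[0,-0.05,0,0,0,0,0,0,0,0,0,0])

```text
time_s: 21.05
ee_pos: [490.1, 201.0, 72.4]
ee_rot: [-180.0, -0.0, 85.9]
force: [0.7, -0.3, -0.6]
gripper_width: 29.9
gripper_force: 0.0
```

```bash
cat > edge.py <<'E'
from h import *
np.set_printoptions(precision=1,suppress=True)
def edges(img,r0,r1,c0=255,c1=410):
    g=cv2.cvtColor(img,cv2.COLOR_BGR2GRAY).astype(float)[r0:r1,c0:c1].mean(0); g=cv2.GaussianBlur(g[None],(3,1),0)[0]; d=np.gradient(g)
    return [(c0+i,int(d[i])) for i in range(2,len(d)-2) if abs(d[i])>5 and abs(d[i])==max(abs(d[i-2:i+3]))]
f=viewer.grab_frame('wrist'); save(f,'w10.png'); print(f['position'],f['attitude'])
for n in ['w6','w8','w9','w10']:
    im=cv2.imread(f'pics/{n}.png'); print(n,'tongue/pad',edges(im,168,182),'\n   bar',edges(im,250,262))
for n in ['stage','foot_flat','grip_top']:
    for r in viewer.pinpoint(n,f)[:1]: print(n,r['score'],r['location'])
E
python3 edge.py
```

```text
[495.4 271.3 229.3] [165.7   0.   -4.1]
w6 tongue/pad [(263, 7), (273, -12), (276, 13), (363, -9), (374, -30)] 
   bar [(277, 8), (303, -18), (336, 18), (362, -12)]
w8 tongue/pad [(268, 29), (284, -16), (289, 16), (375, -9), (378, 9), (394, -31)] 
   bar [(289, 11), (317, -19), (351, 12), (365, 8), (369, 6), (373, -29)]
w9 tongue/pad [(270, 28), (286, -17), (290, 16), (376, -8), (396, -31)] 
   bar [(290, 11), (317, -19), (351, 13), (367, 12), (374, -30)]
w10 tongue/pad [(272, 29), (285, -16), (290, 16), (377, -8), (398, -31)] 
   bar [(290, 11), (318, -20), (351, 14), (366, 12), (374, -29)]
stage 0.95 [332.8, 246.8]
foot_flat 0.69 [335.7, 184.3]
grip_top 0.96 [337.6, 315.7]
```

Request:
step_arm(plan=[0,-0.05,0,0,0,0,0,-0.05,0,0,0,0,0,0,0,0,0,0])

```text
time_s: 21.5
ee_pos: [489.3, 201.0, 72.4]
ee_rot: [180.0, -0.0, 85.9]
force: [0.1, 0.2, 0.2]
gripper_width: 30.2
gripper_force: 0.2
```

Request:
step_arm(plan=[0,-0.05,0,0,0,0,0,0,0,0,0,0])

```text
time_s: 21.67
ee_pos: [489.1, 201.1, 72.4]
ee_rot: [180.0, -0.0, 85.9]
force: [1.0, 0.1, -1.3]
gripper_width: 29.9
gripper_force: 0.7
```

```bash
python3 edge.py | egrep -A1 'w10|^\['
```

```text
[494.2 271.4 229.4] [165.7  -0.   -4.1]
w6 tongue/pad [(263, 7), (273, -12), (276, 13), (363, -9), (374, -30)] 
--
w10 tongue/pad [(274, 30), (287, -13), (290, 15), (377, -8), (400, -31)] 
   bar [(290, 11), (318, -19), (351, 15), (368, 8), (375, -29)]
```

Request:
step_arm(plan=[0,0.05,0,0,0,0,0,0.1,0,0,0,0,0,0.2,0,0,0,0,0,0.3,0,0,0,0,0,0,0,0,0,0])

```text
time_s: 22.28
ee_pos: [495.9, 200.7, 72.5]
ee_rot: [180.0, -0.0, 85.9]
force: [0.4, -0.8, -0.5]
gripper_width: 30.1
gripper_force: 0.0
```

Request:
step_arm(plan=[0,0,0,0,0,0,0,0,0,0,0,0])

```text
time_s: 22.45
ee_pos: [495.2, 200.6, 72.4]
ee_rot: [-180.0, -0.0, 85.9]
force: [-0.5, -0.3, 0.0]
gripper_width: 29.8
gripper_force: 0.0
```

```bash
python3 edge.py | egrep -A1 'w10|^\['
```

```text
[500.5 270.9 229.3] [165.6   0.   -4.1]
w6 tongue/pad [(263, 7), (273, -12), (276, 13), (363, -9), (374, -30)] 
--
w10 tongue/pad [(264, 27), (276, -13), (279, 12), (365, -9), (390, -31)] 
   bar [(279, 10), (305, -17), (338, 18), (363, -11), (368, -5)]
```

Request:
step_arm(plan=[0,0.2,0,0,0,0,0,0.2,0,0,0,0,0,0.15,0,0,0,0,0,0.05,0,0,0,0,0,0,0,0,0,0])

```text
time_s: 23.07
ee_pos: [501.5, 200.2, 72.4]
ee_rot: [180.0, -0.0, 85.9]
force: [0.1, -0.1, 0.1]
gripper_width: 30.0
gripper_force: 0.0
```

Request:
step_arm(plan=[0,0.05,0,0,0,0,0,0.05,0,0,0,0,0,0,0,0,0,0])

```text
time_s: 23.32
ee_pos: [502.3, 200.1, 72.4]
ee_rot: [180.0, -0.0, 85.9]
force: [0.6, -0.2, -0.3]
gripper_width: 30.0
gripper_force: 0.0
```

Request:
step_arm(plan=[0,0.05,0,0,0,0,0,0,0,0,0,0])

```text
time_s: 23.48
ee_pos: [502.8, 200.1, 72.4]
ee_rot: [180.0, -0.0, 85.9]
force: [-0.2, -0.9, 0.0]
gripper_width: 29.8
gripper_force: 0.0
```

Request:
step_arm(plan=[0,0.05,0,0,0,0,0,0,0,0,0,0])

```text
time_s: 23.65
ee_pos: [502.9, 200.1, 72.4]
ee_rot: [-180.0, 0.0, 85.9]
force: [-1.7, -0.5, 0.9]
gripper_width: 29.8
gripper_force: 0.5
```

Request:
step_arm(plan=[0,0.03,0,0,0,0,0,0,0,0,0,0])

```text
time_s: 23.82
ee_pos: [503.0, 200.1, 72.4]
ee_rot: [-179.9, 0.0, 85.9]
force: [-2.9, -0.7, 2.5]
gripper_width: 29.7
gripper_force: 1.1
```

Request:
step_arm(plan=[0,0.03,0,0,0,0,0,0,0,0,0,0])

```text
time_s: 23.98
ee_pos: [503.1, 200.0, 72.3]
ee_rot: [-179.9, 0.0, 85.9]
force: [-3.6, 1.3, 2.6]
gripper_width: 30.2
gripper_force: 1.8
```

Request:
step_arm(plan=[0,-0.1,0,0,0,0,0,-0.2,0,0,0,0,0,-0.25,0,0,0,0,0,-0.15,0,0,0,0,0,0,0,0,0,0])

```text
time_s: 24.4
ee_pos: [496.7, 200.5, 72.4]
ee_rot: [180.0, -0.0, 85.9]
force: [0.6, 0.1, 0.0]
gripper_width: 30.1
gripper_force: 0.0
```

Request:
step_arm(plan=[0,0,0,0,0,0,0,0,0,0,0,0,0,0,0,0,0,0], hand=5)

```text
time_s: 24.65
ee_pos: [497.1, 200.5, 72.4]
ee_rot: [180.0, -0.0, 85.9]
force: [0.0, 0.1, -1.3]
gripper_width: 47.1
gripper_force: 0.0
```

Request:
step_arm(plan=[0,0,-0.5,0,0,0,0,0,-1.2,0,0,0,0,0,-1.5,0,0,0,0,0,-1.5,0,0,0,0,0,-0.8,0,0,0])

```text
time_s: 25.07
ee_pos: [497.8, 200.8, 129.3]
ee_rot: [179.8, -0.1, 85.9]
force: [0.1, 0.2, 0.3]
gripper_width: 49.9
gripper_force: 0.0
```

Request:
step_arm(plan=[0,0,0,0,0,0,0,0,0,0,0,0,0,0,0,0,0,0,0,0,0,0,0,0,0,0,0,0,0,0], hand=0)

```text
time_s: 25.48
ee_pos: [496.4, 200.3, 126.6]
ee_rot: [-179.9, 0.0, 85.9]
force: [0.4, 0.6, -0.6]
gripper_width: 19.6
gripper_force: 0.0
```

Request:
step_arm(plan=[0,0,0,0,0,0,0,0,0,0,0,0,0,0,0,0,0,0,0,0,0,0,0,0,0,0,0,0,0,0])

```text
time_s: 25.9
ee_pos: [496.9, 200.5, 127.4]
ee_rot: [-180.0, -0.0, 85.9]
force: [-0.5, 1.2, 0.3]
gripper_width: 0.7
gripper_force: 0.0
```

```bash
cat > c.py <<'E'
from h import *
np.set_printoptions(precision=1,suppress=True)
s=sensors.state(); print(s['ee_pos'],s['ee_rot'],s['gripper_width'],s['force'])
for c in ['wrist','scene','top']:
    f=viewer.grab_frame(c); save(f,'end_'+c+'.png')
    for n,z in dict(stage=22,foot_flat=30,foot_cone=30,foot_groove=30,grip_top=88).items():
        for r in viewer.pinpoint(n,f)[:1]: print(c,n,round(r['score'],2),at_z(f,r['location'],z))
E
python3 c.py
```

```text
[496.9 200.5 127.4] [-180.    -0.    85.9] 0.6957536280700249 [-0.5  1.2  0.3]
wrist stage 0.73 [499. 217.  22.]
wrist foot_flat 0.86 [500.7 254.4  30. ]
wrist foot_cone 0.73 [448.6 189.2  30. ]
wrist foot_groove 0.98 [548.2 179.6  30. ]
wrist grip_top 0.59 [496.8 202.5  88. ]
scene stage 0.6 [499.6 211.2  22. ]
scene foot_flat 0.67 [497.1 259.7  30. ]
scene foot_cone 0.78 [440.5 191.8  30. ]
scene foot_groove 0.85 [541.9 172.9  30. ]
scene grip_top 0.95 [493.  188.4  88. ]
top stage 0.87 [497.6 215.2  22. ]
top foot_flat 0.71 [502.  249.6  30. ]
top grip_top 0.7 [501.3 204.4  88. ]
```

Request:
step_arm(plan=[0.15,0,0.6,0,0,0,0,0,0.7,0,0,0,0,0,0.5,0,0,0,0,0,0.2,0,0,0,0,0,0,0,0,0])

```text
time_s: 27.22
ee_pos: [496.4, 201.8, 106.3]
ee_rot: [-179.9, 0.0, 85.9]
force: [-0.2, -0.2, 0.3]
gripper_width: 0.2
gripper_force: 0.0
```

Request:
step_arm(plan=[0,0,0.05,0,0,0,0,0,0.05,0,0,0,0,0,0.05,0,0,0,0,0,0,0,0,0])

```text
time_s: 27.55
ee_pos: [497.1, 202.0, 106.0]
ee_rot: [180.0, -0.0, 85.9]
force: [0.2, -0.1, 0.2]
gripper_width: 0.5
gripper_force: 0.0
```

Request:
step_arm(plan=[0,0,0.04,0,0,0,0,0,0.03,0,0,0,0,0,0,0,0,0])

```text
time_s: 27.8
ee_pos: [497.0, 202.0, 105.2]
ee_rot: [180.0, -0.0, 85.9]
force: [0.7, -0.2, -0.5]
gripper_width: 0.3
gripper_force: 0.0
```

Request:
step_arm(plan=[0,0,0.05,0,0,0,0,0,0.05,0,0,0,0,0,0.05,0,0,0,0,0,0.05,0,0,0,0,0,0,0,0,0])

```text
time_s: 28.22
ee_pos: [496.9, 202.0, 103.1]
ee_rot: [-180.0, 0.0, 85.9]
force: [0.8, -0.0, 0.2]
gripper_width: 0.6
gripper_force: 0.0
```

Request:
step_arm(plan=[0,0,0.03,0,0,0,0,0,0,0,0,0])

```text
time_s: 28.38
ee_pos: [496.9, 202.0, 102.8]
ee_rot: [-180.0, -0.0, 85.9]
force: [0.5, 0.6, -0.7]
gripper_width: -0.2
gripper_force: 0.0
```

Request:
step_arm(plan=[0,0,0.03,0,0,0,0,0,0,0,0,0])

```text
time_s: 28.55
ee_pos: [496.9, 202.0, 102.6]
ee_rot: [-180.0, -0.0, 85.9]
force: [-0.4, 0.1, 0.4]
gripper_width: 0.2
gripper_force: 0.0
```

Request:
step_arm(plan=[0,0,0.03,0,0,0,0,0,0,0,0,0])

```text
time_s: 28.72
ee_pos: [497.0, 202.0, 102.2]
ee_rot: [-180.0, -0.0, 85.9]
force: [0.5, 0.2, -0.5]
gripper_width: 0.6
gripper_force: 0.0
```

Request:
step_arm(plan=[0,0,0.03,0,0,0,0,0,0,0,0,0])

```text
time_s: 28.88
ee_pos: [497.0, 202.1, 102.0]
ee_rot: [180.0, -0.0, 85.9]
force: [0.1, -0.5, -0.1]
gripper_width: 0.5
gripper_force: 0.0
```

Request:
step_arm(plan=[0,0,0.02,0,0,0,0,0,0,0,0,0])

```text
time_s: 29.05
ee_pos: [497.0, 202.1, 101.9]
ee_rot: [180.0, -0.0, 85.9]
force: [-0.3, -0.1, 1.3]
gripper_width: 0.4
gripper_force: 0.5
```

Contact at 101.9: this is the home height. I'll increase the press now.

Request:
step_arm(plan=[0,0,0.03,0,0,0,0,0,0,0,0,0])

```text
time_s: 29.22
ee_pos: [497.0, 202.1, 101.9]
ee_rot: [180.0, -0.0, 85.9]
force: [-0.1, -0.1, 4.1]
gripper_width: 0.0
gripper_force: 1.9
```

Request:
step_arm(plan=[0,0,0.02,0,0,0,0,0,0,0,0,0])

```text
time_s: 29.38
ee_pos: [497.1, 202.1, 101.8]
ee_rot: [180.0, -0.0, 85.9]
force: [-0.9, -0.7, 5.1]
gripper_width: 0.8
gripper_force: 2.7
```

Request:
step_arm(plan=[0,0,0.03,0,0,0,0,0,0,0,0,0])

```text
time_s: 29.55
ee_pos: [497.1, 202.1, 101.8]
ee_rot: [180.0, -0.0, 85.9]
force: [-1.8, 0.4, 5.9]
gripper_width: 0.4
gripper_force: 3.5
```

Request:
step_arm(plan=[0,0,0.02,0,0,0,0,0,0,0,0,0])

```text
time_s: 29.72
ee_pos: [497.1, 202.1, 101.8]
ee_rot: [180.0, -0.0, 85.9]
force: [-2.4, -1.0, 7.4]
gripper_width: 0.7
gripper_force: 4.1
```

Request:
step_arm(plan=[0,-0.02,0.03,0,0,0,0,0,0,0,0,0])

```text
time_s: 29.88
ee_pos: [497.0, 202.1, 101.8]
ee_rot: [179.9, -0.0, 85.9]
force: [-2.5, -1.2, 10.2]
gripper_width: 0.4
gripper_force: 4.8
```

Request:
step_arm(plan=[0,-0.01,0.02,0,0,0,0,0,0,0,0,0])

```text
time_s: 30.05
ee_pos: [497.1, 202.2, 101.8]
ee_rot: [179.9, -0.0, 85.9]
force: [-2.3, 0.4, 11.6]
gripper_width: 0.5
gripper_force: 5.3
```

Hold for over half a second at about 12 N, then rise.

Request:
step_arm(plan=[0,0,0.01,0,0,0,0,0,0,0,0,0,0,0,0,0,0,0,0,0,0,0,0,0])

```text
time_s: 30.38
ee_pos: [497.1, 202.1, 101.8]
ee_rot: [179.9, -0.0, 85.9]
force: [-2.5, -0.8, 10.7]
gripper_width: 0.3
gripper_force: 5.6
```

Request:
step_arm(plan=[0,0,0,0,0,0,0,0,0,0,0,0,0,0,0,0,0,0,0,0,0,0,0,0,0,0,0,0,0,0])

```text
time_s: 30.8
ee_pos: [497.1, 202.1, 101.8]
ee_rot: [179.9, -0.0, 85.9]
force: [-2.8, -1.0, 10.8]
gripper_width: 0.2
gripper_force: 5.6
```

Request:
step_arm(plan=[0,0,-0.05,0,0,0,0,0,-0.05,0,0,0,0,0,-0.1,0,0,0,0,0,-0.3,0,0,0,0,0,-1,0,0,0])

```text
time_s: 31.22
ee_pos: [495.5, 201.6, 114.0]
ee_rot: [-179.8, 0.1, 85.9]
force: [-0.9, -0.0, 0.2]
gripper_width: 0.7
gripper_force: 0.0
```

Request:
step_arm(plan=[0,0,-2,0,0,0,0,0,-2,0,0,0,0,0,-1,0,0,0,0,0,0,0,0,0,0,0,0,0,0,0])

```text
time_s: 31.63
ee_pos: [496.7, 202.0, 165.4]
ee_rot: [180.0, -0.0, 85.9]
force: [-0.3, -0.6, -0.3]
gripper_width: 0.4
gripper_force: 0.0
```

```bash
python3 c.py
```

```text
[496.7 202.  165.4] [180.   -0.   85.9] 0.44222010003545126 [-0.3 -0.6 -0.3]
wrist stage 0.65 [498.9 215.1  22. ]
wrist foot_flat 0.91 [501.8 255.1  30. ]
wrist foot_groove 0.94 [546.3 178.7  30. ]
wrist grip_top 0.94 [498.6 205.   88. ]
scene stage 0.87 [497.4 198.9  22. ]
scene foot_flat 0.75 [449.4 475.3  30. ]
scene foot_cone 0.66 [441.5 183.6  30. ]
scene foot_groove 0.69 [535.4 172.8  30. ]
scene grip_top 0.59 [495.7 200.7  88. ]
top stage 0.69 [502.5 216.9  22. ]
top foot_flat 0.7 [500.9 248.9  30. ]
top foot_cone 0.71 [451.1 190.2  30. ]
top foot_groove 0.6 [502.5 249.3  30. ]
top grip_top 0.88 [496.3 204.8  88. ]
```

```bash
python3 -c "
from workcell import env
print(env.job_done())"
```

```text
the job is handed in; nothing more can be done
None
```

The plate is on the base with the cone foot in its hole. It resisted side pushes there, and the grip bar's top was at its home height. I bedded it with one press of about 11 N held for roughly 0.75 s, left it standing free, and handed the job in at about 32 s; no verdict came back.

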